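Fit the slicing disc and press its retaining cap home

ROBOT

A 7-joint arm with a two-finger parallel gripper is mounted at the origin on a cart in front of the work surface, level with it; the furniture and walls round the work are solid. World frame = base frame: x ahead of the robot, y to its left, z up, the work surface at z = 0. Lengths are in m, angles in rad, forces in N, time in s.
With the tool pointing down it reaches from about 0.4 to 0.85 m from the base axis. Payload 4.5 kg.
Tool frame: the origin (TCP) lies midway between the tips of the shut fingers; the grasp point (between the pads) lies 19 mm behind it; z points along the fingers, y is the line along which they close (so a half turn about z gives the same grasp; the last joint's range is limited). The gripper opens to 88 mm and grips with 3 to 60 N. Pads are 18 mm wide; open, the fingers measure 123 mm over their backs; the gripper's body (75 mm by 187 mm) begins 45 mm behind the grasp point.
Start: joints at [0.034, 0.689, -0.195, 1.565, 0.157, 0.902, -0.215], TCP at [0.625, 0, 0.239] pointing down, gripper open.
Joint ranges: [-3.01, 3.01], [-0.46, 2.08], [-1.47, 1.51], [0.13, 2.56], [-1, 4.14], [0.04, 2.09], [-2.66, 2.66]. Speed limits (rad/s): [2.57, 2.57, 3.14, 3.14, 3.14, 3.14, 3.14].

INTERFACE

Orientations are given as a unit quaternion [x, y, z, w].
In Python, from plant import r, eyes, finish_job gives the robot as it stands. The module is installed in compiled form; this text tells all that it offers.
- The arm moves only by the tool move_arm, never from a script. Its argument "motion" is a list of rows, each a list of 7 numbers: the shift along the tool's x, y, z in mm, then the turn, a rotation vector about the tool's x, y, z in degrees, then the closure, from 0 (fully open) to 1 (shut). A call has 1 to 5 rows; each row is the pose to reach, as a shift and turn from the pose commanded when the call began, along the tool's axes at that moment; what a row does not reach only later rows make up. A row lasts 1/8 s, in which the tool goes at most 62.5 mm and 10.7 degrees, less where a joint would pass 70% of its speed; a pose out of reach is approached as far as the arm can. A call with a gripper value outside its range is refused whole. The fingers move at their own pace and stop on an object; "newtons" is the grip in N (left out, the last holds). Time passes only in rows, so rows that repeat a pose let the fingers close. It gives the time, the measured TCP pose, the force, the opening and the grip force at its end, in the units of the state.
- r.get_state(): the state, without advancing time (a new reading comes with each control period).
- eyes.snapshot(name): name is "scene" or "side" or "wrist"; returns a dict with "frame" (400x640x3 uint8, red, green, blue), "z_map" (400x640 float32, m along the optical axis (not along the pixel's ray), 0 where there is no reading), "intrinsics" (3x3 intrinsics, pixels), "dist" ([k1, k2, p1, p2, k3] as OpenCV has them; the pictures are not rectified), "world_to_cam" (4x4, takes a point from world to camera coordinates). Camera axes: x right, y down, z forward; pixel columns grow to the right and rows downward; lengths in m; the calibration is good to about 2 mm. A picture is of the moment at which its call begins.
- finish_job(): hands the job in; it is judged then, once.
The state is a dict: "clock": time; "q": joint angles; "qd": joint speeds; "joint_torque": joint torques, N m; "tool_pos": TCP position; "eef_rot": TCP orientation; "contact_force": force on the tool from outside, world axes, zero at the start; "moment": the same for the moment, N m; "opening": opening from 0.0 (shut) to 1.0 (fully open); "finger_force": force on a finger pad.
Only numpy, scipy, OpenCV 4.12 (cv2) and the standard library are available. Lean on these libraries where they do the work, as an engineer would, in place of code of your own. Each camera call takes 0.05 s, during which the arm holds its last target. There are 200 camera calls.

TASK

Get the slicer ready: slide the slicing disc, hub upward, over the drive shaft until it rests on the seat of the drive base, then press the black retaining cap straight down onto the stud at the top of the shaft until it clicks past its catch and is fully home. Keep pressing down on the cap after the click and finish like that, with the gripper still pushing the cap firmly down; do not let go. Leave the tin, the pepper jar and the mug where they stand.

Things in the scene. Friction and masses are not known exactly. Their poses are not given: they have to be found in the camera images.
- drive_base: White round base of a compact slicer, fixed, 128 mm across, 49 mm high. Origin: centre of its underside, z up the shaft. On it stand, one above the other: a grey seat collar 32 mm across, top at 56 mm over the worktop; a steel shaft 23 mm across, up to 96 mm; a stud 16 mm across with tapered tip, up to 113 mm. Three spring balls stand out of the stud to a 21 mm circle, 8 mm above the shaft's end.
- seat (a point): Centre of the top of the seat collar, on the shaft axis, 56 mm above the worktop, where the underside of the disc comes to rest; the disc's hub top is then 2 mm below the shaft's end.
- shaft: The steel drive shaft, 23 mm across. Origin: centre of its flat top end (the shoulder round the foot of the stud), on the axis, 96 mm above the worktop, z up. The cap's underside comes to rest here. The cap's lip meets the spring balls about 11 mm above it; forcing it past them takes roughly 8 to 20 N, then the balls let go and snap it down.
- disc: Slicing disc, loose, about 0.14 kg: a flat steel plate 100 mm across and 4 mm thick with a grey plastic hub 36 mm across rising from its middle to 38 mm above the underside; through bore 26 mm. Starts flat on the worktop, hub up. Origin: centre of the underside, z up the bore. Grip the hub from above.
- cap: Black plastic snap cap, loose, 0.05 kg: a ribbed knob 36 mm across and 30 mm high, closed on top, open below with an inner lip of 18 mm bore, 4 mm high, that snaps under the stud's spring balls. Starts standing on the worktop, open side down. Origin: centre of the underside, z up.
- tin: Low food tin, loose, 76 mm across and 58 mm high, a bystander. Origin: centre of the underside.
- pepper: Jar with a green label and dark lid, loose, 45 mm across and 105 mm high, a bystander. Origin: centre of the underside.
- mug: Striped mug, loose, 86 mm across, 120 mm with its handle, 90 mm high, a bystander. Origin: centre of the underside.
Things that resemble listed ones, but are neither listed nor needed, are in the scene too. Several things have the shape of the disc; the one meant has the colours described above.

How it is judged:
On the way, in this order (a step that is already met when the one before it is completed fails the run):
1. the disc lies flat on the seat collar, the shaft through its bore (horizontal distance between disc and seat below 0.004 m and z of disc in the frame of seat between -0.003 and 0.003 m), for 0.2 s.
2. the cap has clicked past the balls and rests on the shaft end (horizontal distance between cap and shaft below 0.003 m and z of cap in the frame of shaft between -0.003 and 0.002 m), for 0.1 s.
At the end, for the whole second after the job is handed in: Disc on the seat (within 4 mm of the axis, 3 mm of the seat, 0.1 rad of level); cap fully home on the shaft end (within 2 mm above it, 3 mm of the axis, upright within 0.1 rad); the robot still touches the cap and presses it onto the shaft end with more than 4 N (all of step 1 and all of step 2 and angle between the z axis of disc and the z axis of seat, either way round below 0.1 rad and angle between cap's own z axis and vertical below 0.1 rad and contact force between cap and shaft above 4 N and contact force between the fingers and cap above 2 N); the arm keeps its last pose, push and grip.
It fails at once if the tin is pushed more than 30 mm or tipped over (distance of tin from where it was at the start of the episode above 0.03 m or angle between tin's own z axis and vertical above 0.5 rad).
It fails at once if the pepper jar is pushed more than 30 mm or tipped over (distance of pepper from where it was at the start of the episode above 0.03 m or angle between pepper's own z axis and vertical above 0.5 rad).
It fails at once if the mug is pushed more than 30 mm or tipped over (distance of mug from where it was at the start of the episode above 0.03 m or angle between mug's own z axis and vertical above 0.5 rad).
It also fails if it takes over 58 s, if anything falls off the work surface, if the arm or the gripper's body presses on something with over 40 N, if the wrist force passes 120 N, or if a joint passes its speed limit or range.

## Working session

There is one attempt and no reset: what is moved stays moved. The work goes in short steps, Python scripts to look and compute and a tool call to move; the robot and the scene stay as the last step left them, time stands still between calls to the robot, and variables do not carry over. Pictures are saved under pics/ and viewed, at most 10 in all, crops included, and the job is handed in when it is done.

Besides the shell and the picture viewer there is one more tool, called as name(argument=value, ...), one argument or row to a line, values as JSON. move_arm: Moves the arm, as the interface text tells. Its arguments: {"type":"object","properties":{"motion":{"type":"array","items":{"type":"array","items":{"type":"number"}}},"newtons":{"type":"number"}},"required":["motion"]}

```bash
mkdir -p pics
cat > h.py <<'E'
import numpy as np, cv2
from plant import r, eyes, finish_job
def snap(n,save=None):
    s=eyes.snapshot(n)
    if save: cv2.imwrite('pics/'+save,s['frame'][:,:,::-1])
    return s
def ray(s,uv):
    p=cv2.undistortPoints(np.array(uv,float).reshape(-1,1,2),s['intrinsics'],s['dist']).reshape(-1,2)
    d=np.c_[p,np.ones(len(p))]; T=s['world_to_cam']; R=T[:3,:3]
    return -R.T@T[:3,3], d@R
def onplane(s,uv,z):
    c,d=ray(s,uv); return c+d*((z-c[2])/d[:,2])[:,None]
def cloud(s):
    z=s['z_map']; v,u=np.mgrid[:400,:640]
    uv=np.c_[u.ravel(),v.ravel()]
    c,d=ray(s,uv); return (c+d*z.ravel()[:,None]).reshape(400,640,3)
E
python3 - <<'E'
from h import *
a=snap('scene');b=snap('side')
np.savez('s0.npz',**a);np.savez('s1.npz',**b)
cv2.imwrite('pics/a.png',np.vstack([a['frame'],b['frame']])[:,:,::-1][:, :])
im=np.vstack([a['frame'],b['frame']])[:,:,::-1]
cv2.imwrite('pics/a.png',cv2.resize(im,(480,600)))
cv2.imwrite('pics/scene.png',a['frame'][:,:,::-1])
for s in(a,b):
    T=s['world_to_cam'];print(-T[:3,:3].T@T[:3,3],T[2,:3])
print(r.get_state())
E
```

```text
[-0.19399562 -0.83586207  0.78554557] [ 0.54814089  0.68245967 -0.48351873]
[0.25932762 0.51361451 0.88450792] [ 0.33384548 -0.41820971 -0.8447768 ]
{'clock': 0.1, 'q': array([ 0.03380842,  0.68993963, -0.19452359,  1.5662767 ,  0.1573265 ,
        0.90247206, -0.21511061]), 'qd': array([ 1.27958017e-03, -1.78957144e-03,  2.16994566e-03, -2.47835441e-03,
        1.91401702e-04, -5.61815589e-05, -7.81804337e-04]), 'joint_torque': array([-3.08775299e-03, -5.28501892e+01, -1.27141513e+00, -1.53837240e+01,
       -5.25604945e-02,  1.96265515e-03,  5.71585565e-05]), 'tool_pos': array([ 6.24416316e-01, -5.28728476e-05,  2.37955880e-01]), 'eef_rot': array([ 7.07077909e-01,  7.07135140e-01, -6.47787940e-04, -5.51512252e-04]), 'contact_force': array([ 0.01179102,  0.00400583, -1.06283947]), 'moment': array([ 0.02761665,  0.01565304, -0.04004403]), 'finger_force': 0.0, 'opening': 1.002814150362011}
```

View pics/scene.png

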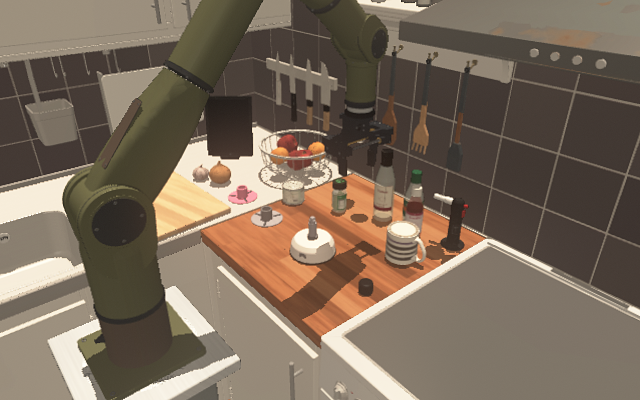

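View pics/a.png

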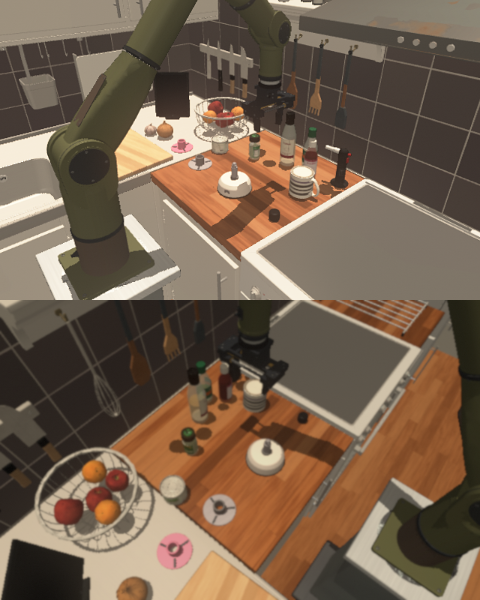

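The scene view shows the base at (313,243), a small black cap at (366,287), the mug at (403,243), the pepper jar at (339,196) and the tin at (292,193). There are two disc-shaped things: a steel plate with a grey hub at scene (266,216), about (292,279) in the side view, and a pink one at scene (242,195). The steel/grey one fits the description, and I'll confirm it with a crop.

```bash
cat > m.py <<'E'
from h import *
a=dict(np.load('s0.npz'));b=dict(np.load('s1.npz'))
c=np.hstack([cv2.resize(b['frame'][225:400,180:330],(450,525),interpolation=2),cv2.resize(a['frame'][180:240,220:260+20],(350,525),interpolation=2)])
cv2.imwrite('pics/crop.png',c[:,:,::-1])
def fit(P):
    A=np.c_[2*P[:,:2],np.ones(len(P))];x=np.linalg.lstsq(A,(P[:,:2]**2).sum(1),rcond=None)[0]
    return x[:2],np.sqrt(x[2]+x[0]**2+x[1]**2)
for n,s in(('scene',a),('side',b)):
    C=cloud(s); ok=s['z_map']>0
    m=ok&(abs(C[...,0]-.6)<.35)&(abs(C[...,1])<.5)&(C[...,2]>.012)&(C[...,2]<.15)
    k,l,st,ce=cv2.connectedComponentsWithStats(m.astype(np.uint8))
    for i in range(1,k):
        if st[i,4]>40:
            P=C[l==i]; print(n,ce[i].round(),st[i].tolist(),'c',((P.min(0)+P.max(0))/2).round(3),'ext',np.ptp(P,axis=0).round(3),'zmax',P[:,2].max().round(3),'col',np.median(s['frame'][l==i],axis=0))
E
python3 m.py
```

```text
scene [329. 129.] [323, 126, 13, 8, 44] c [0.934 0.479 0.135] ext [0.032 0.04  0.028] zmax 0.149 col [94.5 73.5 58. ]
scene [301. 158.] [265, 142, 71, 36, 1033] c [0.803 0.429 0.065] ext [0.294 0.14  0.106] zmax 0.118 col [155. 114.  78.]
scene [383. 196.] [373, 169, 23, 50, 850] c [0.856 0.136 0.081] ext [0.187 0.228 0.138] zmax 0.15 col [149.  127.  101.5]
scene [407. 227.] [385, 171, 42, 92, 2151] c [ 0.795 -0.027  0.081] ext [0.31  0.34  0.138] zmax 0.15 col [146. 124. 104.]
scene [339. 194.] [332, 178, 15, 32, 429] c [0.721 0.179 0.059] ext [0.046 0.054 0.094] zmax 0.106 col [119. 110.  83.]
scene [293. 190.] [282, 180, 22, 22, 431] c [0.649 0.329 0.037] ext [0.081 0.082 0.049] zmax 0.061 col [169. 149. 123.]
scene [241. 190.] [236, 185, 12, 12, 104] c [0.528 0.451 0.026] ext [0.038 0.039 0.028] zmax 0.04 col [170. 103. 103.]
scene [454. 216.] [434, 193, 36, 52, 736] c [ 0.885 -0.122  0.08 ] ext [0.13  0.159 0.137] zmax 0.149 col [58. 46. 39.]
scene [193. 212.] [158, 195, 73, 37, 1249] c [0.348 0.435 0.018] ext [0.195 0.129 0.012] zmax 0.024 col [246. 205. 145.]
scene [266. 212.
[... 2914 characters left out ...]
41.] [78, 197, 109, 100, 3692] c [0.8   0.431 0.066] ext [0.277 0.138 0.108] zmax 0.12 col [138.  94.  46.]
side [ 78. 210.] [74, 205, 9, 10, 45] c [0.927 0.49  0.142] ext [0.006 0.017 0.016] zmax 0.15 col [73. 55. 37.]
side [230. 252.] [213, 234, 35, 38, 1036] c [0.654 0.33  0.037] ext [0.074 0.074 0.048] zmax 0.061 col [188. 172. 145.]
side [291. 276.] [283, 267, 17, 19, 208] c [0.514 0.283 0.026] ext [0.037 0.037 0.028] zmax 0.04 col [96.5 85.  75. ]
side [231. 331.] [222, 321, 19, 21, 238] c [0.531 0.454 0.027] ext [0.036 0.035 0.03 ] zmax 0.042 col [168.  100.5 103. ]
side [298. 376.] [248, 334, 116, 66, 4230] c [0.35  0.438 0.019] ext [0.199 0.125 0.013] zmax 0.025 col [219. 169. 112.]
```

View pics/crop.png

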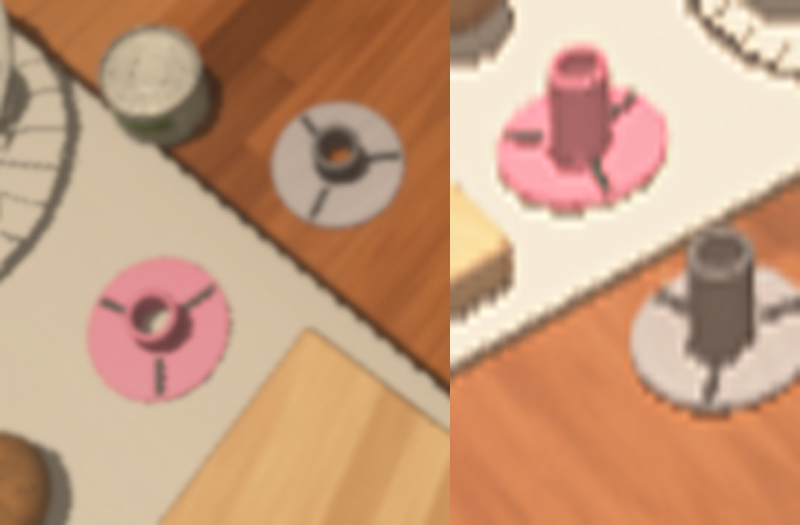

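The crop confirms it: the steel plate with the grey hub is at side view (292,279), and the pink one is the lookalike. Moving above the disc.

move_arm(
  motion=[
    [56,-22,8,0,0,0,0],
    [112,-44,16,0,0,0,0],
    [168,-66,24,0,0,0,0],
    [225,-89,32,0,0,0,0],
    [282,-112,40,0,0,0,0],
  ],
  newtons=30,
)

```text
clock: 0.72
tool_pos: [0.512, 0.2836, 0.1982]
eef_rot: [0.707, 0.707, -0.0, 0.0]
contact_force: [-0.1, 0.1, 0.5]
opening: 1.001
finger_force: 0.0
```

move_arm(
  motion=[
    [0,0,0,0,0,0,0.2],
    [0,0,0,0,0,0,0.2],
  ],
)

```text
clock: 0.98
tool_pos: [0.513, 0.2814, 0.1984]
eef_rot: [0.707, 0.707, -0.001, 0.0]
contact_force: [0.8, -0.8, 0.6]
opening: 0.809
finger_force: 0.0
```

Run:
```python
from h import *
w=snap('wrist','w1.png');np.savez('w1.npz',**w)
T=w['world_to_cam'];print(-T[:3,:3].T@T[:3,3],T[2,:3])
st=r.get_state();print(st['tool_pos'],st['eef_rot'],st['contact_force'])
C=cloud(w);m=(abs(C[...,0]-.512)<.04)&(abs(C[...,1]-.282)<.04)&(C[...,2]>.033)&(C[...,2]<.05)
P=C[m];print(m.sum(),(P.min(0)+P.max(0))/2,np.ptp(P,axis=0))
```

```text
[0.51285602 0.34962761 0.34367496] [-4.89382863e-04 -2.67210394e-01 -9.63638088e-01]
[0.51360698 0.28043219 0.19853444] [ 7.07716749e-01  7.06495869e-01 -4.85006643e-04  5.94767983e-04] [-0.75075531 -0.542897   -0.9202452 ]
665 [0.51279428 0.2815158  0.03663461] [0.03526428 0.03573649 0.00721421]
```

View pics/w1.png

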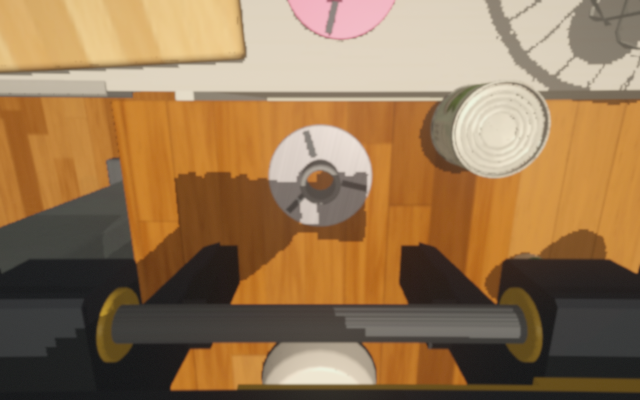

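The wrist view shows the steel disc at (320,178), with the hub between the fingers; it measures (0.5128, 0.2815). Descending to grasp the hub.

move_arm(
  motion=[
    [0,0,55,0,0,0,0.2],
    [0,0,110,0,0,0,0.2],
    [0,0,150,0,0,0,0.2],
    [0,0,175,0,0,0,0.2],
    [0,0,187,0,0,0,0.2],
  ],
)

```text
clock: 1.65
tool_pos: [0.5135, 0.2796, 0.0104]
eef_rot: [0.708, 0.706, -0.001, 0.0]
contact_force: [0.1, 0.8, 0.7]
opening: 0.802
finger_force: 0.0
```

move_arm(
  motion=[
    [0,0,0,0,0,0,0.2],
    [0,0,0,0,0,0,1],
    [0,0,0,0,0,0,1],
    [0,0,0,0,0,0,1],
    [0,0,0,0,0,0,1],
  ],
)

```text
clock: 2.28
tool_pos: [0.5133, 0.2822, 0.0122]
eef_rot: [0.707, 0.707, 0.0, 0.0]
contact_force: [0.0, 0.0, 2.6]
opening: 0.403
finger_force: 30.0
```

move_arm(
  motion=[
    [0,0,0,0,0,0,1],
    [0,0,-20,0,0,0,1],
    [0,0,-60,0,0,0,1],
    [0,0,-110,0,0,0,1],
    [0,0,-130,0,0,0,1],
  ],
)

```text
clock: 2.9
tool_pos: [0.5142, 0.2827, 0.1456]
eef_rot: [0.707, 0.707, 0.002, 0.001]
contact_force: [0.3, 1.0, -0.7]
opening: 0.401
finger_force: 30.0
```

Run:
```python
from h import *
w=snap('wrist','w2.png');np.savez('w2.npz',**w)
st=r.get_state();t=st['tool_pos'];print(t,st['eef_rot'],st['contact_force'],st['opening'],st['finger_force'])
C=cloud(w)-t
m=(abs(C[...,0])<.06)&(abs(C[...,1])<.06)&(abs(C[...,2]+.007)<.005)
ys,xs=np.where(m);P=C[m];print(m.sum(),P.min(0),P.max(0))
m=(abs(C[...,0])<.03)&(abs(C[...,1])<.03)&(abs(C[...,2]-.028)<.004)
P=C[m];print(m.sum(),P.min(0),P.max(0))
```

```text
[0.51489674 0.28311498 0.14705366] [0.70720758 0.70699679 0.00350806 0.00081641] [0.02521158 0.39119169 0.57415825] 0.39984841087315326 29.9996315385215
17180 [-0.05103427 -0.05093687 -0.01199878] [ 0.04906061  0.04857679 -0.00201022]
1201 [-0.02995197 -0.0043776   0.02400172] [0.0299783  0.01597327 0.03197053]
```

View pics/w2.png

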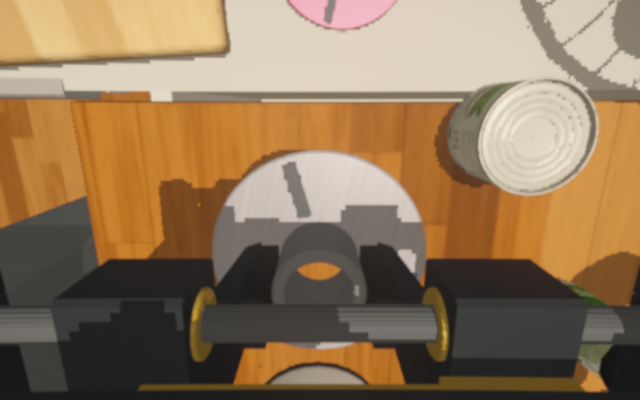

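Disc held level by the hub, ring of the hub at (320,285). Carrying it past the shaft so the wrist camera can see the stud.

move_arm(
  motion=[
    [-40,-1,-50,0,0,0,1],
    [-100,-2,-60,0,0,0,1],
    [-160,-3,-60,0,0,0,1],
    [-220,-4,-60,0,0,0,1],
    [-280,-5,-60,0,0,0,1],
  ],
)

```text
clock: 3.58
tool_pos: [0.5074, 0.0001, 0.2019]
eef_rot: [0.707, 0.707, -0.0, 0.0]
contact_force: [0.8, -0.6, -0.6]
opening: 0.401
finger_force: 30.0
```

move_arm(
  motion=[
    [-50,0,0,0,0,0,1],
    [-50,0,0,0,0,0,1],
    [-50,0,0,0,0,0,1],
    [-50,0,0,0,0,0,1],
  ],
)

```text
clock: 4.08
tool_pos: [0.5081, -0.046, 0.2018]
eef_rot: [0.706, 0.708, 0.0, -0.0]
contact_force: [0.5, 0.1, -1.2]
opening: 0.403
finger_force: 30.0
```

```bash
cat >> h.py <<'E'
def fit(P):
    A=np.c_[2*P[:,:2],np.ones(len(P))];x=np.linalg.lstsq(A,(P[:,:2]**2).sum(1),rcond=None)[0]
    return x[:2],np.sqrt(x[2]+x[0]**2+x[1]**2)
def tcp(n,cam='wrist'):
    L=[]
    for _ in range(n): s=eyes.snapshot(cam);L.append(r.get_state()['tool_pos'])
    L=np.array(L);return s,L.mean(0),L.std(0)
E
python3 - <<'E'
from h import *
w,t,sd=tcp(8);np.savez('w3.npz',**w);cv2.imwrite('pics/w3.png',w['frame'][:,:,::-1])
print('tcp',t,sd,r.get_state()['eef_rot'])
C=cloud(w)
for z0,z1 in((.058,.09),(.098,.108),(.108,.118),(.04,.053)):
    m=(abs(C[...,0]-.508)<.07)&(abs(C[...,1]-.05)<.07)&(C[...,2]>z0)&(C[...,2]<z1)
    if z0<.05: pass
    P=C[m]
    if len(P)>5: print(z0,len(P),(P.min(0)+P.max(0))/2,np.ptp(P,axis=0),fit(P),np.argwhere(m).mean(0))
D=C-t;m=(abs(D[...,0])<.06)&(abs(D[...,1])<.06)&(abs(D[...,2]+.007)<.006)
k,l,s,c=cv2.connectedComponentsWithStats(m.astype(np.uint8));P=D[m]
cn=max(cv2.findContours(m.astype(np.uint8),0,1)[0],key=cv2.contourArea)[:,0]
Q=D[cn[:,1],cn[:,0]];rr=np.hypot(Q[:,0],Q[:,1]);Q=Q[(rr>.045)];print('disc',len(Q),fit(Q),P.min(0),P.max(0))
n=np.linalg.svd(P[::10]-P.mean(0))[2][2];print('normal',n)
for f in('s0','s1'):
    s=dict(np.load(f+'.npz'));C=cloud(s)
    for z0,z1 in((.06,.092),(.098,.12)):
        m=(abs(C[...,0]-.508)<.04)&(abs(C[...,1]-.05)<.04)&(C[...,2]>z0)&(C[...,2]<z1);P=C[m];print(f,len(P),P.mean(0),np.ptp(P,axis=0),fit(P))
E
```

```text
tcp [ 0.50806981 -0.04695726  0.20174575] [1.08026872e-05 5.54705167e-04 1.80450914e-05] [7.06924918e-01 7.07288597e-01 3.07448472e-05 2.22182506e-05]
0.058 79 [0.51138421 0.04197904 0.07394853] [0.01954512 0.00653447 0.03115513] (array([0.51197429, 0.05009702]), np.float64(0.011236752646781065)) [ 75.11392405 323.13924051]
0.098 167 [0.51243005 0.0487063  0.10411713] [0.01957092 0.01815536 0.00753361] (array([0.51238174, 0.05004944]), np.float64(0.009015201142444848)) [ 57.58083832 325.62874251]
0.108 553 [0.51232259 0.04962245 0.1114083 ] [0.01547762 0.01598999 0.00674795] (array([0.51230555, 0.04974418]), np.float64(0.005542200392641635)) [ 54.52802893 326.49005425]
0.04 13903 [0.51233146 0.04535151 0.04642197] [0.1108248  0.1029005  0.01284329] (array([0.51221261, 0.04845155]), np.float64(0.03952366534509284)) [ 65.0037402  324.73264763]
disc 376 (array([-0.00023843, -0.00088136]), np.float64(0.049334059390824775)) [-0.05078889 -0.05169229 -0.01291032] [ 0.0496791   0.04847899 -0.0010123 ]
normal [0.00249092 0.00824672 0.99996289]
s0 88 [0.50616404 0.04439255 0.07599845] [0.02458695 0.02311062 0.03108587] (array([0.50964673, 0.04910619]), np.float64(0.010198020064547293))
s0 38 [0.50750695 0.04763812 0.1061136 ] [0.01413318 0.02211251 0.01524163] (array([0.50860716, 0.04889833]), np.float64(0.006695274994206964))
s1 78 [0.50889324 0.05806984 0.07683727] [0.02272498 0.01722697 0.03131525] (array([0.51305753, 0.05138663]), np.float64(0.010759070311206))
s1 53 [0.51201023 0.05388865 0.10832056] [0.01868281 0.01945072 0.01725446] (array([0.51270339, 0.05188706]), np.float64(0.006789991971657481))
```

View pics/w3.png

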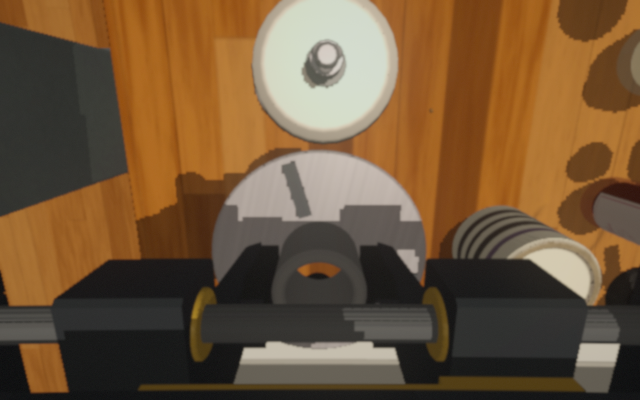

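The wrist view shows the stud tip at (327,55), measured at (0.512, 0.050), and the disc in hand at (318,250). I'll shift +98 mm in tool x and +4.7 mm in y, then descend partway.

move_arm(
  motion=[
    [50,2.3,0,0,0,0,1],
    [98,4.7,0,0,0,0,1],
    [98,4.7,20,0,0,0,1],
    [98,4.7,50,0,0,0,1],
    [98,4.7,65,0,0,0,1],
  ],
)

```text
clock: 5.1
tool_pos: [0.5121, 0.05, 0.1355]
eef_rot: [0.707, 0.707, -0.001, -0.0]
contact_force: [0.2, 0.4, -1.0]
opening: 0.401
finger_force: 30.0
```

Run:
```python
from h import *
w,t,sd=tcp(6);np.savez('w4.npz',**w)
print('tcp',t,sd)
b=w['frame'][200:400,200:440]
s=snap('scene')['frame'][170:270,260:360];d=snap('side')['frame'][150:250,300:400]
f=lambda a:cv2.resize(a,(400,400),interpolation=2)
cv2.imwrite('pics/w4.png',np.hstack([f(s),f(d)])[:,:,::-1])
```

```text
tcp [0.51259552 0.04990607 0.13639964] [7.35517555e-04 7.93154196e-05 1.12947481e-03]
```

View pics/w4.png

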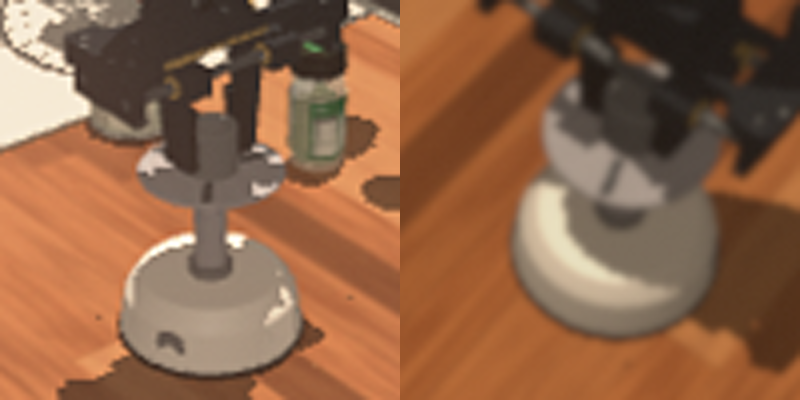

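Disc sits centred above the stud in both views. Adding +1 mm in tool x and descending gently, watching the force.

move_arm(
  motion=[
    [1,0,8,0,0,0,1],
    [1,0,16,0,0,0,1],
    [1,0,24,0,0,0,1],
    [1,0,30,0,0,0,1],
    [1,0,36,0,0,0,1],
  ],
)

```text
clock: 6.12
tool_pos: [0.5127, 0.0511, 0.1002]
eef_rot: [0.707, 0.707, -0.0, -0.0]
contact_force: [-0.6, -0.7, 0.0]
opening: 0.402
finger_force: 30.0
```

move_arm(
  motion=[
    [0,0,4,0,0,0,1],
    [0,0,8,0,0,0,1],
    [0,0,8,0,0,0,1],
  ],
)

```text
clock: 6.5
tool_pos: [0.5126, 0.051, 0.0925]
eef_rot: [0.707, 0.707, -0.0, -0.0]
contact_force: [-0.3, 0.1, -0.4]
opening: 0.402
finger_force: 30.0
```

move_arm(
  motion=[
    [0,0,6,0,0,0,1],
    [0,0,12,0,0,0,1],
    [0,0,18,0,0,0,1],
    [0,0,23,0,0,0,1],
    [0,0,24,0,0,0,1],
  ],
)

```text
clock: 7.12
tool_pos: [0.5125, 0.051, 0.0683]
eef_rot: [0.707, 0.707, -0.0, -0.0]
contact_force: [0.2, 0.6, -1.3]
opening: 0.401
finger_force: 30.0
```

move_arm(
  motion=[
    [0,0,1,0,0,0,1],
    [0,0,1,0,0,0,1],
  ],
)

```text
clock: 7.38
tool_pos: [0.5125, 0.051, 0.0682]
eef_rot: [0.707, 0.707, -0.0, 0.0]
contact_force: [-0.8, -0.3, 4.2]
opening: 0.403
finger_force: 30.0
```

Contact (4 N) at the expected height means the disc is seated. Releasing, rising, then heading to the cap at about (0.505, -0.168).

move_arm(
  motion=[
    [0,0,0,0,0,0,0.4],
    [0,0,0,0,0,0,0.3],
    [0,0,-10,0,0,0,0.2],
    [0,0,-60,0,0,0,0.2],
    [0,0,-120,0,0,0,0.2],
  ],
)

```text
clock: 8.0
tool_pos: [0.5121, 0.0509, 0.1889]
eef_rot: [0.707, 0.707, -0.001, -0.001]
contact_force: [1.5, 1.3, 0.6]
opening: 0.802
finger_force: 0.0
```

move_arm(
  motion=[
    [-55,-2,-10,0,0,0,0.2],
    [-110,-4,-10,0,0,0,0.2],
    [-165,-6,-10,0,0,0,0.2],
    [-220,-7,-10,0,0,0,0.2],
    [-220,-7,-10,0,0,0,0.2],
  ],
)

```text
clock: 8.62
tool_pos: [0.5045, -0.1752, 0.1981]
eef_rot: [0.711, 0.704, -0.001, 0.001]
contact_force: [0.3, 0.3, -0.3]
opening: 0.802
finger_force: 0.0
```

Run:
```python
from h import *
w,t,sd=tcp(4);np.savez('w5.npz',**w)
s=snap('scene');d=snap('side')
print('tcp',t,sd,r.get_state()['opening'])
C=cloud(w);m=(abs(C[...,0]-.505)<.035)&(abs(C[...,1]+.168)<.035)&(C[...,2]>.025)&(C[...,2]<.045)
P=C[m];print(m.sum(),(P.min(0)+P.max(0))/2,np.ptp(P,axis=0),np.argwhere(m).mean(0))
for q in (s,d):
    C=cloud(q);m=(abs(C[...,0]-.512)<.06)&(abs(C[...,1]-.05)<.06)&(C[...,2]>.053)&(C[...,2]<.07);P=C[m];print('plate',m.sum(),(P.min(0)+P.max(0))/2,np.ptp(P,axis=0),np.median(P[:,2]))
f=lambda a:cv2.resize(a,(400,400),interpolation=2)
cv2.imwrite('pics/w5.png',np.hstack([f(s['frame'][200:300,260:360]),f(w['frame'][:,120:520])])[:,:,::-1])
```

```text
tcp [ 0.50567584 -0.16880354  0.19809893] [3.28465345e-04 1.68772846e-03 2.53962062e-05] 0.7989239058886426
1195 [ 0.50581123 -0.16914236  0.02857317] [0.03461923 0.03545635 0.00707185] [183.76569038 319.06359833]
plate 470 [0.50977923 0.04928948 0.06196222] [0.09981401 0.10306241 0.01582536] 0.058643212986926374
plate 941 [0.51263511 0.05190478 0.06257889] [0.09939922 0.1007171  0.01467822] 0.0597387008507394
```

View pics/w5.png

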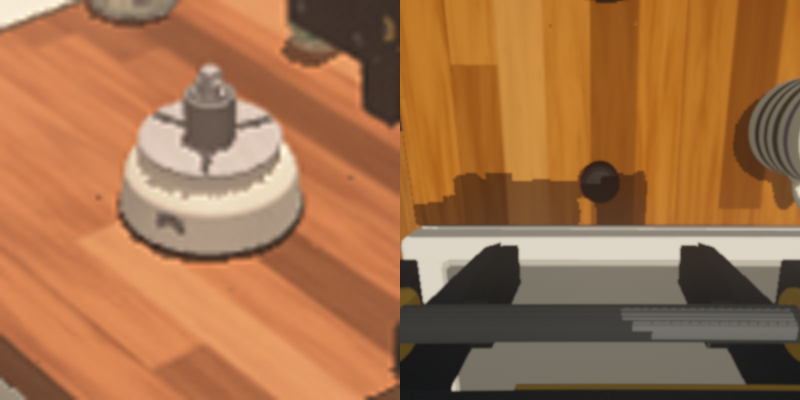

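The disc lies flat on the seat (plate top about 0.059), with its hub at (210,115) in the left crop. The cap is at (600,182) in the right crop, measured at (0.506, -0.169), centred under the gripper. Descending to grip it firmly.

move_arm(
  motion=[
    [0,0,55,0,0,0,0.2],
    [0,0,110,0,0,0,0.2],
    [0,0,150,0,0,0,0.2],
    [0,0,180,0,0,0,0.3],
    [0,0,191,0,0,0,0.3],
  ],
  newtons=50,
)

```text
clock: 9.55
tool_pos: [0.5053, -0.1673, 0.0053]
eef_rot: [0.706, 0.708, -0.0, -0.001]
contact_force: [0.1, -0.3, 0.5]
opening: 0.703
finger_force: 0.0
```

move_arm(
  motion=[
    [0,0,0,0,0,0,0.3],
    [0,0,0,0,0,0,0.3],
    [0,0,0,0,0,0,1],
    [0,0,0,0,0,0,1],
    [0,0,0,0,0,0,1],
  ],
)

```text
clock: 10.18
tool_pos: [0.506, -0.1691, 0.0072]
eef_rot: [0.707, 0.707, 0.0, 0.0]
contact_force: [-0.3, 0.1, 4.0]
opening: 0.396
finger_force: 50.0
```

move_arm(
  motion=[
    [0,0,0,0,0,0,1],
    [0,0,-30,0,0,0,1],
    [0,0,-80,0,0,0,1],
    [0,0,-140,0,0,0,1],
    [0,0,-190,0,0,0,1],
  ],
)

```text
clock: 10.8
tool_pos: [0.5055, -0.169, 0.1987]
eef_rot: [0.707, 0.707, 0.0, 0.0]
contact_force: [0.3, -0.1, -0.2]
opening: 0.397
finger_force: 50.0
```

move_arm(
  motion=[
    [55,1,0,0,0,0,1],
    [110,3,0,0,0,0,1],
    [130,5,0,0,0,0,1],
    [130,5,0,0,0,0,1],
    [130,5,0,0,0,0,1],
  ],
)

```text
clock: 11.42
tool_pos: [0.5103, -0.0407, 0.1965]
eef_rot: [0.708, 0.706, -0.001, 0.0]
contact_force: [-0.5, 0.1, 0.2]
opening: 0.397
finger_force: 50.0
```

Run:
```python
from h import *
w,t,sd=tcp(8);np.savez('w6.npz',**w);cv2.imwrite('pics/w6.png',w['frame'][:,:,::-1])
print('tcp',t,sd,r.get_state()['eef_rot'])
C=cloud(w)
m=(abs(C[...,0]-.512)<.03)&(abs(C[...,1]-.05)<.03)&(C[...,2]>.107)&(C[...,2]<.12);P=C[m];print('stud',m.sum(),(P.min(0)+P.max(0))/2,np.ptp(P,axis=0),P.mean(0))
m=(abs(C[...,0]-.512)<.03)&(abs(C[...,1]-.05)<.03)&(C[...,2]>.09)&(C[...,2]<.099);P=C[m];print('hub',m.sum(),(P.min(0)+P.max(0))/2,np.ptp(P,axis=0))
D=C-t
for z0 in(.015,.018,.020,.022,.024,.026):
    m=(abs(D[...,0])<.016)&(abs(D[...,1])<.03)&(D[...,2]>z0)&(D[...,2]<z0+.002);P=D[m]
    if len(P): print(z0,m.sum(),P.min(0),P.max(0))
```

```text
tcp [ 0.51054854 -0.04028996  0.19660898] [1.05322449e-04 5.55492289e-04 6.46425130e-05] [ 7.07368177e-01  7.06845288e-01 -1.76689047e-05  2.82292585e-05]
stud 571 [0.51234441 0.04905538 0.11067071] [0.01594487 0.0171967  0.00725154] [0.51207455 0.04972665 0.11121566]
hub 1581 [0.51211509 0.05021072 0.09365749] [0.03614279 0.03563463 0.00702548]
0.015 154 [-0.01568742  0.00928506  0.015035  ] [0.01581029 0.01962574 0.01699219]
0.018 397 [-0.01579847 -0.00737874  0.01800796] [0.01590682 0.01897219 0.01999692]
0.02 1892 [-0.01599722 -0.00649503  0.02000133] [0.01597761 0.01866073 0.02199797]
0.022 2299 [-0.01597758 -0.00541005  0.02200008] [0.01506415 0.01663636 0.02399662]
0.024 8 [-0.0101945  -0.00337498  0.0240031 ] [0.00827561 0.00582289 0.02426027]
```

View pics/w6.png

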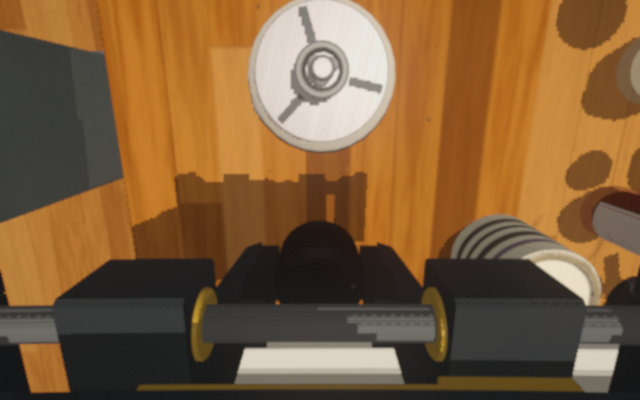

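The wrist view shows the disc on the shaft with the stud at (322,67), and the cap upright between the fingers at (319,255). Moving +90 mm in tool x and +1.7 mm in y, then down to just above the stud.

move_arm(
  motion=[
    [50,1,0,0,0,0,1],
    [90,1.7,0,0,0,0,1],
    [90,1.7,30,0,0,0,1],
    [90,1.7,60,0,0,0,1],
    [90,1.7,66,0,0,0,1],
  ],
  newtons=60,
)

```text
clock: 12.45
tool_pos: [0.5113, 0.0509, 0.1294]
eef_rot: [0.707, 0.707, -0.001, -0.001]
contact_force: [-0.0, -0.1, -0.5]
opening: 0.392
finger_force: 60.0
```

move_arm(
  motion=[
    [0,0,0,0,0,0,1],
    [0,0,0,0,0,0,1],
    [0,0,0,0,0,0,1],
  ],
)

```text
clock: 12.82
tool_pos: [0.5131, 0.051, 0.1316]
eef_rot: [0.707, 0.707, 0.001, 0.001]
contact_force: [0.5, 0.3, -0.5]
opening: 0.393
finger_force: 60.0
```

move_arm(
  motion=[
    [-1,0,0,0,0,0,1],
    [-1,0,0,0,0,0,1],
    [-1,0,4,0,0,0,1],
    [-1,0,8,0,0,0,1],
    [-1,0,8,0,0,0,1],
  ],
)

```text
clock: 13.45
tool_pos: [0.5121, 0.05, 0.1223]
eef_rot: [0.707, 0.707, -0.0, -0.0]
contact_force: [0.3, 1.2, -0.6]
opening: 0.394
finger_force: 60.0
```

Run:
```python
from h import *
w,t,sd=tcp(12)
print('tcp',t,sd,r.get_state()['contact_force'],r.get_state()['eef_rot'])
```

```text
tcp [0.5124428  0.05003878 0.1227318 ] [7.39978585e-05 2.39374319e-05 1.17393564e-04] [-0.93581066  0.05710347 -0.45684177] [7.07114283e-01 7.07099276e-01 4.81836340e-05 4.46384188e-05]
```

move_arm(
  motion=[
    [0,0,2,0,0,0,1],
    [0,0,4,0,0,0,1],
    [0,0,6,0,0,0,1],
    [0,0,7,0,0,0,1],
    [0,0,7,0,0,0,1],
  ],
)

```text
clock: 14.68
tool_pos: [0.5124, 0.05, 0.1156]
eef_rot: [0.707, 0.707, -0.0, -0.0]
contact_force: [0.1, -0.5, -0.5]
opening: 0.393
finger_force: 60.0
```

On the stud tip with no side force. Pressing on down in small steps.

move_arm(
  motion=[
    [0,0,1,0,0,0,1],
    [0,0,2,0,0,0,1],
    [0,0,3,0,0,0,1],
    [0,0,4,0,0,0,1],
    [0,0,4,0,0,0,1],
  ],
)

```text
clock: 15.3
tool_pos: [0.5129, 0.0498, 0.1126]
eef_rot: [0.707, 0.707, 0.0, 0.001]
contact_force: [-1.1, -1.1, 8.5]
opening: 0.395
finger_force: 60.0
```

move_arm(
  motion=[
    [0,0,1,0,0,0,1],
    [0,0,2,0,0,0,1],
    [0,0,2,0,0,0,1],
  ],
)

```text
clock: 15.68
tool_pos: [0.5128, 0.0498, 0.11]
eef_rot: [0.707, 0.707, 0.0, 0.0]
contact_force: [0.5, -0.8, 1.7]
opening: 0.396
finger_force: 60.0
```

move_arm(
  motion=[
    [0,0,2,0,0,0,1],
    [0,0,4,0,0,0,1],
    [0,0,6,0,0,0,1],
    [0,0,7,0,0,0,1],
    [0,0,7,0,0,0,1],
  ],
)

```text
clock: 16.3
tool_pos: [0.5121, 0.0502, 0.1031]
eef_rot: [0.707, 0.707, -0.0, -0.0]
contact_force: [-1.2, -0.2, 4.9]
opening: 0.391
finger_force: 60.0
```

move_arm(
  motion=[
    [0,0,1,0,0,0,1],
    [0,0,2,0,0,0,1],
    [0,0,3,0,0,0,1],
    [0,0,3,0,0,0,1],
  ],
)

```text
clock: 16.8
tool_pos: [0.5121, 0.0503, 0.1028]
eef_rot: [0.707, 0.707, 0.0, 0.001]
contact_force: [-6.8, -2.2, 32.9]
opening: 0.396
finger_force: 60.0
```

The cap stopped at the expected height, TCP 0.103, with 33 N. Easing off 1 mm and checking.

move_arm(
  motion=[
    [0,0,-1,0,0,0,1],
    [0,0,-1,0,0,0,1],
    [0,0,-1,0,0,0,1],
  ],
)

```text
clock: 17.18
tool_pos: [0.5121, 0.0502, 0.1029]
eef_rot: [0.707, 0.707, 0.0, 0.0]
contact_force: [-5.2, -0.3, 23.4]
opening: 0.391
finger_force: 60.0
```

Run:
```python
from h import *
w,t,sd=tcp(10);st=r.get_state()
print('tcp',t,st['contact_force'],st['clock'],st['finger_force'])
C=cloud(w);D=C-t
m=(abs(D[...,0])<.012)&(D[...,1]>0)&(D[...,1]<.015)&(abs(D[...,2]-.022)<.012);P=C[m];print('cap top',np.median(P[:,2]),np.percentile(P[:,2],90))
m=(np.hypot(C[...,0]-.512,C[...,1]-.05)<.048)&(C[...,1]>.075)&(C[...,2]<.08);P=C[m];print('plate',np.median(P[:,2]),P[:,2].std())
s=snap('scene')['frame'][170:270,260:360];d=snap('side')['frame'][150:250,300:400]
f=lambda a:cv2.resize(a,(400,400),interpolation=2)
cv2.imwrite('pics/w7.png',np.hstack([f(s),f(d)])[:,:,::-1])
```

```text
tcp [0.51213109 0.05022846 0.1029383 ] [-4.58500555 -0.80794208 23.16623928] 17.675 60.010589361190796
cap top 0.1251356840752099 0.1259793114746188
plate 0.05950265167451654 0.0007610336484227683
```

View pics/w7.png

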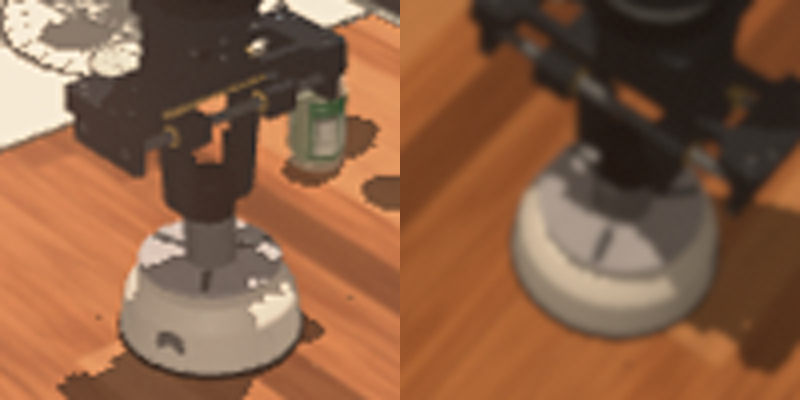

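The picture shows the cap down on top of the hub at (210,215) in the left crop. Its top measures 0.126, as expected when home, the disc is level and the push is a steady 23 N. Handing in.

```bash
python3 -c "
from plant import finish_job
print(finish_job())"
```

```text
the job is handed in; nothing more can be done
None
```

I handed the job in at about 18 s: the disc is level on the seat, the cap is home on the shaft end, and the gripper is still pressing it down with about 23 N. The hand-in returned no verdict, and I did not re-measure the tin, jar and mug, though no move went near them.

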